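Seat the dish carrier of a colony counter in its locating notches and bolt it down

ROBOT

A 6-joint arm with a two-finger parallel gripper is mounted at the origin on a cart in front of the work surface, level with it; the furniture and walls round the work are solid. World frame = base frame: x ahead of the robot, y to its left, z up, the work surface at z = 0. Lengths are in m, angles in rad, forces in N, time in s.
With the tool pointing down it reaches from about 0.35 to 0.975 m from the base axis. Payload 7.1 kg.
Tool frame: the origin (TCP) lies at the very end of the fingers, on their centre line; the grasp point (between the pads) lies 19 mm behind it (manip.hold_point_z is the distance from the TCP to the grasp point, in m); z points along the fingers, y is the line along which they close (so a half turn about z gives the same grasp; the last joint's range is limited). The gripper opens to 88 mm and grips with 3 to 60 N. Pads are 20 mm wide; open, the fingers measure 115 mm over their backs; the gripper's body (75 mm by 178 mm) begins 61 mm behind the grasp point.
Start: joints at [-1.231, 0.423, 1.63, -0, 1.089, -0.019], TCP at [0.219, -0.585, 0.223] pointing down, gripper open.
Joint ranges: [-3, 3], [-0.9, 2.11], [0.09, 2.58], [-1.31, 4.45], [0.11, 2.69], [-2.54, 2.54]. Speed limits (rad/s): [2.39, 2.39, 3.01, 3.14, 3.14, 3.14].

INTERFACE

Orientations are given as a unit quaternion [x, y, z, w].
In Python, from plant import observe, optics, manip gives the robot as it stands. The module is installed in compiled form; this text tells all that it offers.
- The arm moves only by the tool drive_tool, never from a script. Its argument "plan" is a list that holds one entry, the list of rows, each a list of 7 numbers: the turn, a rotation vector about the tool's x, y, z in units of 10 degrees (1.0 is 10 degrees), then the shift along the tool's x, y, z in mm, then the finger opening in mm, from 0 to 87.8. A call has 1 to 5 rows; each row shifts and turns the commanded pose from where the row before left it, along the tool's axes as they then stand; what a row does not reach is not made up. A row lasts 1/8 s, in which the tool goes at most 62.5 mm and 10.7 degrees, less where a joint would pass 70% of its speed; a pose out of reach is approached as far as the arm can. A call with a gripper value outside its range is refused whole. The fingers move at their own pace and stop on an object; "newtons" is the grip in N (left out, the last holds). Time passes only in rows, so rows that do not move let the fingers close. It gives the time, the measured TCP pose, the force, the opening and the grip force at its end, in the units of the state.
- observe(): the state, without advancing time (a new reading comes with each control period).
- optics.read_camera(name): name is "scene" or "top" or "wrist"; returns (picture, depth): 420x560x3 uint8, blue, green, red; 420x560 float32, m along the optical axis (not along the pixel's ray), 0 where there is no reading.
- optics.camera_model(name): a dict with "camera_matrix" (3x3 intrinsics, pixels), "dist_coeffs" ([k1, k2, p1, p2, k3] as OpenCV has them; the pictures are not rectified), "xyz" and "rotation" of the camera in the world. Camera axes: x right, y up, looking along -z (the intrinsics and any distortion apply to the point x, -y, -z); pixel columns grow to the right and rows downward; lengths in m; the calibration is good to about 2 mm. A picture is of the moment at which its call begins: read the wrist's pose just before it. camera_model takes no time and is no camera call; for the wrist camera it gives the pose at the moment of the call.
- manip.finish_job(): hands the job in; it is judged then, once.
The state is a dict: "time_s": time; "joints": joint angles; "joint_vel": joint speeds; "effort": joint torques, N m; "tcp_pos": TCP position; "tool_rot": TCP orientation; "contact_force": force on the tool from outside, world axes, zero at the start; "moment": the same for the moment, N m; "finger_gap": finger opening in m; "grip_force": force on a finger pad.
Only numpy, scipy, OpenCV 4.12 (cv2) and the standard library are available. Lean on these libraries where they do the work, as an engineer would, in place of code of your own. Each camera call takes 0.05 s, during which the arm holds its last target. There are 200 camera calls.

TASK

Get the colony counter ready for counting: with a fingertip, slowly push the blue carrier with the petri dish along its rails by its upright end flange until you feel it drop into the locating notches over the light window, and stop there without ramming it against the end of the notches. Then push the red tab of the locking bolt fully in, so that its steel tongue covers the edge of the seated carrier and it cannot shift when the colonies are marked with the pen. Only push: do not lift the carrier off its rails, do not touch the dish, leave the other things on the bench where they are, and take the hand away at the end.

Things in the scene. Friction and masses are not known exactly. Their poses are not given: they have to be found in the camera images.
- counter: Fixed colony counter: white base 335 x 112 mm, two rails, glowing grid window, display pod (38 mm high) at the far end. Origin: on the bench, on the rails' centre line; x = pushing direction, from loading end (base edge -145 mm) to pod (+190 mm); y = to the locking bolt's side (the robot's); z up. Rail tops 30 mm high; guide ribs (outer faces y = +-51 mm, tops 44 mm) leave 1.5 mm side play.
- carrier: Loose blue frame with a petri dish on it, 120 (x) x 90 (y) x 10 mm, about 0.45 kg, on four steel feet 7 mm high. Origin: centre of the frame's underside (feet reach below); axes as the counter's. Underside at z = 37 mm riding on the rails, 31 mm when dropped into the notches. Starts 75 to 145 mm short of home; 2 to 5 N pushes it along; a contact force over 60 N counts as ramming.
- push_face (a point): Centre of the outer (rear) face of the carrier's upright end flange: push here towards the carrier's +x. It lies 60 mm behind the carrier's origin and 15 mm above the underside; the flat face is 70 mm wide and goes from the underside to 30 mm above it. The space behind it is free down to the rails.
- home (a point): Fixed on the counter: where the carrier's origin lies when seated (x = 65, y = 0, z = 31 mm in the counter's frame, same axes). Rail notches, 11 mm long and 6 mm deep, take the 8 mm round feet with 1.5 mm play either way, and their far walls stop the carrier; front and rear feet run in different lanes, so all four drop in only here.
- bolt (a joint): Travel of the locking bolt in m: 0 = drawn out, 0.020 = fully in (end stop); starts at 0 to 0.006. Slides towards the counter's -y, stays where it is left, takes about 2 N. Fully in, its steel tongue reaches 10 mm over the seated carrier's edge, 2 mm above it; a carrier that is not seated is in its way.
- bolt_tab (a point): Centre of the outer face of the bolt's red upright finger tab: push here towards the counter's -y. Face 24 mm wide (x), 28 mm high (z = 43 to 71 mm); with the bolt at 0 it lies at x = 65, y = 98, z = 57 mm in the counter's frame (y = 78 when fully in) and moves with the bolt. Outside it is free space above a foot 10 mm high that ends at y = 94 mm.
- dish: Closed petri dish with pink agar, 60 mm across and 15 mm high, standing loose on the carrier's centre between four short pins. Origin: centre of its underside.
- marker: Black-capped felt marker, 138 mm long, 12 mm thick, lying along the counter in front of it (bystander). Origin: centre of its underside.
- notepad: White notepad 110 x 74 x 13 mm, front left on the bench (bystander). Origin: centre of its underside.
- timer: White bench timer 66 x 66 x 19 mm, at the right, beside and in front of the tape roll (bystander). Origin: centre of its underside.
- spare_dish_1: Petri dish with pale agar, 60 mm across, 15 mm high, to the left of the pod or behind it (bystander). Origin: centre of its underside.
- spare_dish_2: Another such petri dish, to the left of the pod or behind it (bystander). Origin: centre of its underside.
- cup: Specimen cup with red cap, 67 mm across, 68 mm high, to the left of the pod or behind it (bystander). Origin: centre of its underside.
Not all that is in view belongs to the job. What is shaped like the dish but green is not meant.

How it is judged:
On the way, in this order (a step that is already met when the one before it is completed fails the run):
1. the carrier has dropped into its notches at the home position, the bolt still out (z of carrier in the frame of counter below 0.0328 m and x of carrier in the frame of counter between 0.061 and 0.069 m and y of carrier in the frame of counter between -0.004 and 0.004 m and angle between carrier's own z axis and vertical below 0.03 rad and value of joint bolt below 0.01 m), for 0.2 s.
2. the locking bolt is pushed in over the seated carrier (z of carrier in the frame of counter below 0.0328 m and x of carrier in the frame of counter between 0.061 and 0.069 m and y of carrier in the frame of counter between -0.004 and 0.004 m and angle between carrier's own z axis and vertical below 0.03 rad and value of joint bolt above 0.017 m), for 0.2 s.
At the end, for the whole second after the job is handed in: The carrier sits in its notches (origin within 4 mm of home along and across the rails and below 32.8 mm, level within 0.03 rad) and at rest, the bolt is in by more than 17 of 20 mm, and the dish still stands between its pins (within 5 mm) (all of step 2 and horizontal distance between dish and carrier below 0.005 m and z of dish in the frame of carrier below 0.013 m and linear speed of carrier below 0.01 m/s); the robot touches nothing.
It fails at once if the carrier is lifted off its rails (z of carrier in the frame of counter above 0.043 m or angle between carrier's own z axis and vertical above 0.15 rad).
It fails at once if the carrier is rammed with more than 60 N (contact force between any of the arm, the fingers and carrier above 60 N).
It fails at once if the dish is touched or leaves its pins (contact force between any of the arm, the fingers and dish above 0.3 N or horizontal distance between dish and carrier above 0.008 m or z of dish in the frame of carrier above 0.018 m).
It fails at once if a bystander is moved by more than 15 mm (distance of any of marker, notepad, timer, spare_dish_1, spare_dish_2, cup from where it was at the start of the episode above 0.015 m).
It also fails if it takes over 45 s, if anything falls off the work surface, if the arm or the gripper's body presses on something with over 40 N, if the wrist force passes 120 N, or if a joint passes its speed limit or range.

## Working session

There is one attempt and no reset: what is moved stays moved. The work goes in short steps, Python scripts to look and compute and a tool call to move; the robot and the scene stay as the last step left them, time stands still between calls to the robot, and variables do not carry over. Pictures are saved under pics/ and viewed, at most 10 in all, crops included, and the job is handed in when it is done.

Besides the shell and the picture viewer there is one more tool, called after "Request:" by a JSON object that holds its "name" and its "arguments", one argument or row to a line. drive_tool: Moves the arm, as the interface text tells. Its arguments: {"type":"object","properties":{"plan":{"type":"array","items":{"type":"array","items":{"type":"array","items":{"type":"number"}}}},"newtons":{"type":"number"}},"required":["plan"]}

```bash
mkdir -p pics
cat > h.py <<'E'
import numpy as np, cv2
from plant import observe, optics, manip
def grab(name):
    m=optics.camera_model(name); im,d=optics.read_camera(name); return m,im,d
def cloud(m,d):
    h,w=d.shape
    u,v=np.meshgrid(np.arange(w),np.arange(h))
    p=cv2.undistortPoints(np.stack([u,v],-1).reshape(-1,1,2).astype(np.float32),np.array(m["camera_matrix"]),np.array(m["dist_coeffs"])).reshape(h,w,2)
    c=np.stack([p[...,0]*d,-p[...,1]*d,-d],-1)
    R=np.array(m["rotation"])
    if R.shape!=(3,3):
        from scipy.spatial.transform import Rotation as Ro; R=Ro.from_quat(R).as_matrix()
    return c@R.T+np.array(m["xyz"])
E
python3 - <<'E'
from h import *
s=observe(); print(s)
for n in("scene","top"):
    m,im,d=grab(n); cv2.imwrite(f"pics/{n}.png",im); np.savez(f"{n}.npz",im=im,P=cloud(m,d),d=d); print(n,m)
E
```

```text
{'time_s': 0.0, 'joints': array([-1.23100784e+00,  4.23776798e-01,  1.63066745e+00,  2.63353237e-06,
        1.08860704e+00, -1.90177049e-02]), 'joint_vel': array([ 4.15657775e-04, -7.41691771e-04,  2.35416743e-03,  1.36734696e-03,
        4.93521512e-06, -6.72407413e-04]), 'effort': array([-2.24984688e-03, -5.44630909e+01, -2.73666430e+01,  6.41342998e-02,
        2.27417483e-02, -7.80789492e-05]), 'tcp_pos': array([ 0.21930654, -0.5846811 ,  0.22195055]), 'tool_rot': array([ 9.83950229e-01,  1.78441631e-01, -1.15319724e-04, -7.20143005e-04]), 'contact_force': array([ 0.30834352, -0.26534178,  0.87783526]), 'moment': array([-0.0146874 ,  0.00987576, -0.04227389]), 'grip_force': 0.0, 'finger_gap': 0.08796845068002383}
scene {'camera_matrix': array([[411.66311038,   0.        , 278.8551174 ],
       [  0.        , 411.66311038, 210.27283954],
       [  0.        ,   0.        ,   1.        ]]), 'dist_coeffs': array([0.0160784, 0.       , 0.       , 0.       , 0.       ]), 'xyz': array([-0.09495296,  0.9049523 ,  0.47557836]), 'rotation': array([-0.2146852 ,  0.49401963,  0.77097395, -0.33978528])}
top {'camera_matrix': array([[386.29957892,   0.        , 276.79999215],
       [  0.        , 386.29957892, 209.98934083],
       [  0.        ,   0.        ,   1.        ]]), 'dist_coeffs': array([-0.06613049,  0.        ,  0.        ,  0.        ,  0.        ]), 'xyz': array([0.38933946, 0.29650558, 0.93399949]), 'rotation': array([ 0.06909783, -0.06392995, -0.69470412,  0.71310913])}
```

View pics/scene.png

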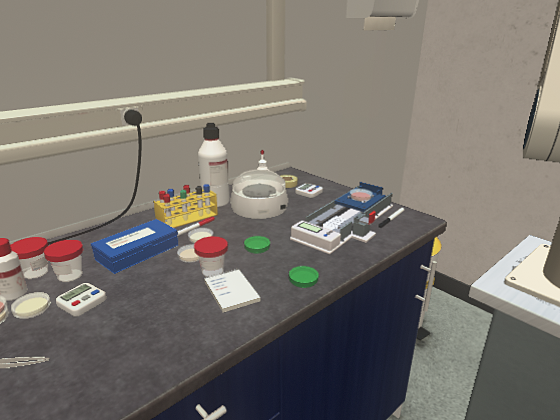

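View pics/top.png

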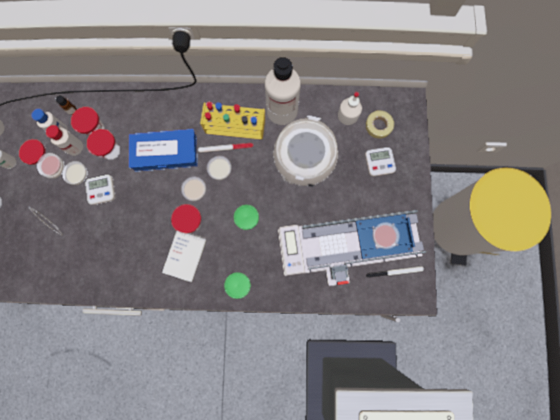

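The pictures show the counter at about (350,242) in the top view: pod at left (291,247), blue carrier with pink dish at (388,236), red bolt tab at (343,282), marker at (395,272). The pushing direction is image-left, which is world +y. The green dishes at (246,217) and (237,286) are decoys. I'll confirm with an enlarged orthographic crop and fit the poses from it.

```bash
cat > fit.py <<'E'
from h import *
z=np.load("top.npz"); im,P=z["im"],z["P"]
hsv=cv2.cvtColor(im,cv2.COLOR_BGR2HSV); H,S,V=[hsv[...,i].astype(int) for i in range(3)]
roi=np.zeros(H.shape,bool); roi[200:300,270:432]=1
Z=P[...,2]
def rect(mask,name):
    p=P[mask][:,:2]; r=cv2.minAreaRect((p*1000).astype(np.float32)); print(name,len(p),r, "zmed",np.median(Z[mask]))
print("bench z",np.median(Z[290:305,100:200]))
rect(roi&(H>95)&(H<125)&(S>130)&(Z>.035)&(Z<.055),"blue frame")
rect(roi&(H>95)&(H<125)&(S>130)&(Z>.058),"blue flange")
red=roi&((H<8)|(H>172))&(S>150)&(Z>.04); red[:265]=0
rect(red,"red tab")
pk=roi&((H<15)|(H>165))&(S>40)&(Z>.05); pk[260:]=0; rect(pk,"dish")
rect(roi&(Z>.012)&(Z<.09)&(np.arange(420)[:,None]<275),"counter all")
E
python3 fit.py
python3 - <<'E'
from h import *
z=np.load("top.npz"); im=z["im"][195:300,270:435]
cv2.imwrite("pics/crop.png",cv2.resize(im,None,fx=4.8,fy=4.8,interpolation=cv2.INTER_CUBIC))
E
```

```text
bench z 0.0007144951318243664
blue frame 554 ((490.1175537109375, 139.72067260742188), (84.67071533203125, 283.8814697265625), 9.39587116241455) zmed 0.047830527713454085
blue flange 70 ((440.21966552734375, 137.01768493652344), (59.06208801269531, 329.5638732910156), 27.854114532470703) zmed 0.06406104214500419
red tab 16 ((394.9407043457031, 156.06768798828125), (2.1806750297546387, 19.632659912109375), 1.258907437324524) zmed 0.07186934561188141
dish 331 ((460.5011901855469, 170.30441284179688), (46.64619445800781, 285.9843444824219), 20.15378189086914) zmed 0.06216269892420856
counter all 5804 ((479.678466796875, 126.50176239013672), (144.74119567871094, 335.05322265625), 7.0791916847229) zmed 0.040138550695679065
```

View pics/crop.png

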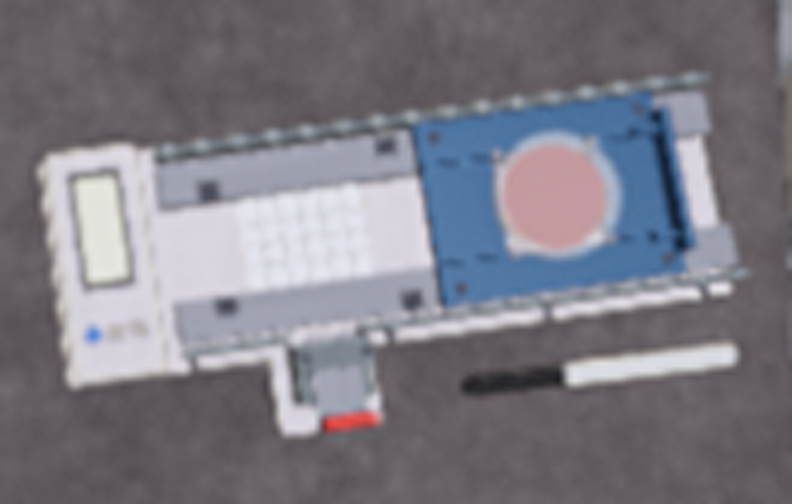

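The crop shows the counter with its pod at the left, the blue carrier and pink dish at crop (555,195), and the flange at the right end (675,180). The only red tab is at crop (350,422), and the marker is at (600,370). The pink dish on the blue frame is the one meant, and the green ones are not. Next I'll fit the counter frame and get the wrist camera offset.

```bash
cat > fit2.py <<'E'
from h import *
from scipy.spatial.transform import Rotation as Ro
z=np.load("top.npz"); im,P=z["im"],z["P"]; Z=P[...,2]
hsv=cv2.cvtColor(im,cv2.COLOR_BGR2HSV); H,S,V=[hsv[...,i].astype(int) for i in range(3)]
m=np.zeros(Z.shape,np.uint8); m[200:300,270:432]=(Z>.012)[200:300,270:432]; m[266:,355:]=0
n,l,st,_=cv2.connectedComponentsWithStats(m); M=l==1+np.argmax(st[1:,4])
yaw=np.radians(97.08)
p=P[M]
# refine yaw on minimum-area rect without the foot (opening)
q=M.copy(); q[268:]=0
for nm,mm in (("all",M),("nofoot",q)): print(nm,cv2.minAreaRect((P[mm][:,:2]*1000).astype(np.float32)))
b=((H>95)&(H<125)&(S>120)&M).astype(np.uint8); n,l,st,_=cv2.connectedComponentsWithStats(b); B=l==1+np.argmax(st[1:,4])
hull=cv2.convexHull((P[B&(Z<.055)][:,:2]*1000).astype(np.float32)); print("blue",cv2.minAreaRect(hull),B.sum())
s=observe(); w=optics.camera_model("wrist"); R=Ro.from_quat(s["tool_rot"])
print("cam in tool",R.inv().apply(w["xyz"]-s["tcp_pos"]),(R.inv()*Ro.from_quat(w["rotation"])).as_matrix().round(2),w["camera_matrix"][0])
E
python3 fit2.py
```

```text
all ((472.2699890136719, 133.13131713867188), (149.78370666503906, 348.8154296875), 9.073062896728516)
nofoot ((485.6374816894531, 136.72874450683594), (130.15939331054688, 349.6658935546875), 10.660246849060059)
blue ((504.2229919433594, 56.49212646484375), (85.36325073242188, 116.7427749633789), 9.268560409545898) 1183
cam in tool [ 0.07888804 -0.00019369 -0.16307097] [[-0.    0.96  0.29]
 [ 1.    0.    0.  ]
 [ 0.    0.29 -0.96]] [303.65260179   0.         280.66999633]
```

Request:
{"name": "drive_tool", "arguments": {
  "plan": [
    [[0, 0, -0.7, 46.5, -35.7, -1.6, 0], [0, 0, -0.7, 50.5, -29.7, -1.6, 0], [0, 0, -0.7, 53.7, -23.4, -1.6, 0], [0, 0, -0.7, 56.2, -16.5, -1.6, 0], [0, 0, -0.7, 57.8, -9.6, -1.6, 0]]
  ],
  "newtons": 20
}}

```text
time_s: 0.72
tcp_pos: [0.3752, -0.3349, 0.2306]
tool_rot: [0.884, 0.468, 0.0, -0.0]
contact_force: [0.6, 0.5, 0.1]
finger_gap: 0.0413
grip_force: 0.0
```

Request:
{"name": "drive_tool", "arguments": {
  "plan": [
    [[0, 0, -0.75, 57.8, -9.6, -1.6, 0], [0, 0, -0.75, 58.5, -2.5, -1.6, 0], [0, 0, -0.75, 58.4, 4.8, -1.6, 0], [0, 0, -0.95, 50, 8, -1.6, 0], [0, 0, -1.0, 40, 6, -1.6, 0]]
  ]
}}

```text
time_s: 1.35
tcp_pos: [0.474, -0.0879, 0.2386]
tool_rot: [0.656, 0.754, 0.0, -0.0]
contact_force: [1.0, 0.3, -0.4]
finger_gap: 0.0004
grip_force: 0.0
```

Request:
{"name": "drive_tool", "arguments": {
  "plan": [
    [[0, 0, 0, 0, 0, 0, 0], [0, 0, 0, 0, 0, 0, 0]]
  ]
}}

```text
time_s: 1.6
tcp_pos: [0.4733, -0.0902, 0.2385]
tool_rot: [0.659, 0.752, -0.0, -0.0]
contact_force: [-1.0, -0.1, 0.5]
finger_gap: 0.0007
grip_force: 0.0
```

Run:
```python
from h import *
print(observe()["tcp_pos"],observe()["tool_rot"])
m,im,d=grab("wrist"); P=cloud(m,d); np.savez("wrist.npz",im=im,P=P,d=d,K=m["camera_matrix"],D=m["dist_coeffs"],x=m["xyz"],r=m["rotation"])
cv2.imwrite("pics/wrist1.png",cv2.resize(im,(800,600),interpolation=cv2.INTER_CUBIC)); print(np.median(P[...,2][d>0]))
```

```text
[ 0.47330207 -0.09020684  0.23851119] [ 6.59490303e-01  7.51713029e-01 -2.38953902e-04 -7.33406976e-05]
0.0005246976736295594
```

View pics/wrist1.png

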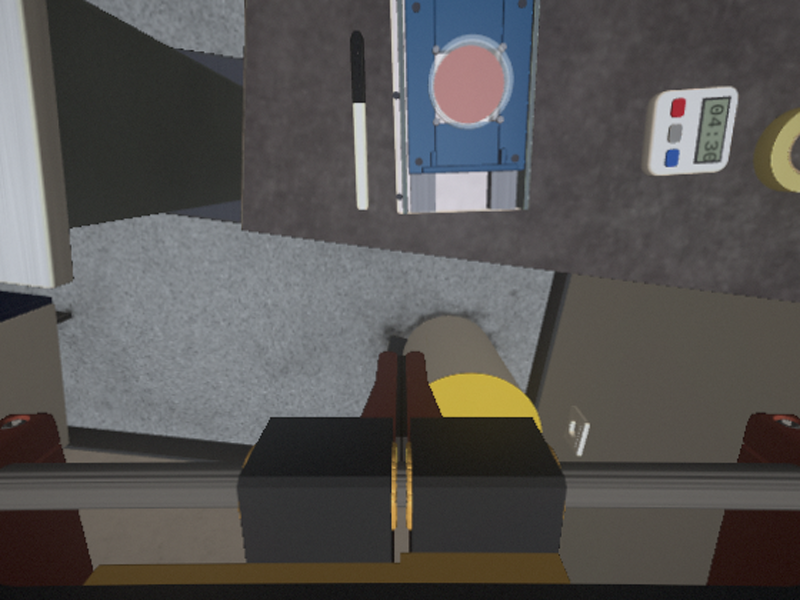

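The wrist view shows the loading end of the counter at (465,190), with the dish at (470,82) and the flange at (465,165). I'll move forward to see the whole counter.

Request:
{"name": "drive_tool", "arguments": {
  "plan": [
    [[0, 0, 0, 50, 10, 0, 0], [0, 0, 0, 50, 10, 0, 0], [0, 0, 0, 20, 10, 0, 0], [0, 0, 0, 0, 0, 0, 0], [0, 0, 0, 0, 0, 0, 0]]
  ]
}}

```text
time_s: 2.28
tcp_pos: [0.4872, 0.0317, 0.2385]
tool_rot: [0.66, 0.752, -0.0, -0.0]
contact_force: [-0.1, 0.2, 0.5]
finger_gap: 0.0003
grip_force: 0.0
```

Run:
```python
from h import *
print(observe()["tcp_pos"],observe()["tool_rot"])
m,im,d=grab("wrist"); P=cloud(m,d); np.savez("wrist.npz",im=im,P=P,d=d,K=m["camera_matrix"],D=m["dist_coeffs"],x=m["xyz"],r=m["rotation"])
cv2.imwrite("pics/wrist2.png",cv2.resize(im[:300],(800,429),interpolation=cv2.INTER_CUBIC)); print(np.median(P[...,2][d>0]))
```

```text
[0.48723366 0.03170621 0.23850098] [ 6.59625068e-01  7.51594748e-01 -3.14134646e-04 -6.84093193e-05]
0.0015080516089620577
```

View pics/wrist2.png

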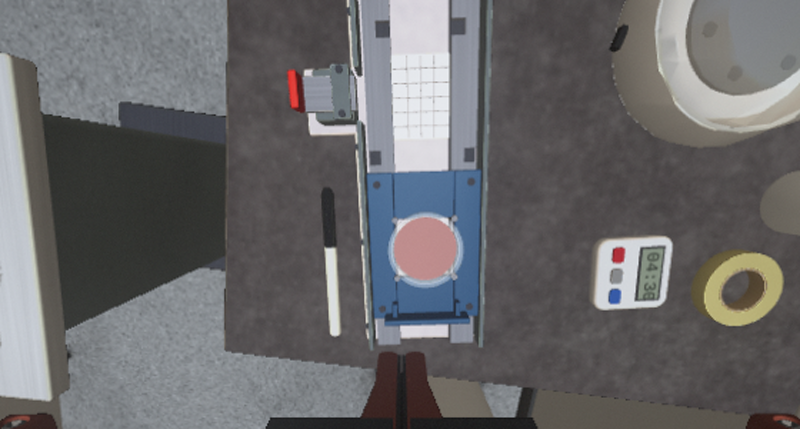

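The wrist view shows the four notches at (383,28), (458,27), (375,156) and (469,155), the red tab at (295,90), and the carrier with its front edge at row 171 and its flange at row 318. I'll compute the frame from the notch centres, the rib edges and the tab.

```bash
cat > fit3.py <<'E'
from h import *
from scipy.spatial.transform import Rotation as Ro
z=np.load("wrist.npz"); im,P=z["im"],z["P"]; Z=P[...,2]; R=Ro.from_quat(z["r"]).as_matrix()
hsv=cv2.cvtColor(im,cv2.COLOR_BGR2HSV); H,S,V=[hsv[...,i].astype(int) for i in range(3)]
def ray(uv,h):
    p=cv2.undistortPoints(np.float32(uv).reshape(-1,1,2),z["K"],z["D"]).reshape(-1,2)
    r=np.c_[p[:,0],-p[:,1],-np.ones(len(p))]@R.T
    return (z["x"]+r*((h-z["x"][2])/r[:,2])[:,None])[:,:2]*1000
g=cv2.cvtColor(im,cv2.COLOR_BGR2GRAY).astype(float)
N=[]
for u,v in [(383,28),(458,27),(375,156),(469,155)]:
    u/=1.4286; v/=1.4286; x0,y0=int(u)-8,int(v)-8
    w=g[y0:y0+17,x0:x0+17]; M=(w<0.5*(np.median(w)+w.min())).astype(np.uint8)
    n,l,st,c=cv2.connectedComponentsWithStats(M); k=l[8,8] or 1+np.argmax(st[1:,4]); N.append(c[k]+[x0,y0]); print("notch px",N[-1],st[k])
N=ray(N,.030); print(N.round(1)); c=N.mean(0)
ex=(N[0]+N[1]-N[2]-N[3]); ey=(N[0]-N[1])+(N[2]-N[3])
yaw=np.degrees(np.arctan2(ex[1],ex[0])); print("yaw from x pairs",yaw,"from y",np.degrees(np.arctan2(ey[1],ey[0]))-90+360)
b=((H>95)&(H<125)&(S>120)).astype(np.uint8); n,l,st,_=cv2.connectedComponentsWithStats(b); B=l==1+np.argmax(st[1:,4])
uv=np.argwhere(B)[:,::-1].astype(np.float32)
def tolocal(q,yaw):
    a=np.radians(yaw); X=np.array([np.cos(a),np.sin(a)]); Y=np.array([-np.sin(a),np.cos(a)])
    return np.c_[(q-c)@X+65,(q-c)@Y]
bl=ray(uv,.047)
br=uv[:,1]<uv[:,1].min()+85; print("blue front rect",cv2.minAreaRect(bl[br].astype(np.float32)))
for y in (yaw,):
    q=tolocal(bl,y); print("blue z47: x",np.percentile(q[:,0],[.5,99.5]),"y",np.percentile(q[br][:,1],[.5,99.5]))
    f=uv[:,1]>uv[:,1].max()-8; print("flange top z67 x", np.percentile(tolocal(ray(uv[f],.067),y)[:,0],[1,50,99]))
    pb=P[B]; t=pb[:,2]>.060; q=tolocal(pb[t][:,:2]*1000,y); print("flange depth x",np.percentile(q[:,0],[2,50,98]),"y",np.percentile(q[:,1],[2,98]),"zmax",np.percentile(pb[t][:,2],98))
    r=((H<6)|(H>174))&(S>150); r[100:]=0; r[:,:190]=0; r[:,230:]=0; ru=np.argwhere(r)[:,::-1].astype(np.float32)
    q=tolocal(ray(ru,.071),y); print("red x",np.percentile(q[:,0],[2,98]),"y",np.percentile(q[:,1],[2,98]),len(ru))
    q=tolocal(P[r][:,:2]*1000,y); print("red depth y",np.percentile(q[:,1],[2,50,98]),"z",np.percentile(P[r][:,2],[2,98]))
    pk=((H<12)|(H>170))&(S>60)&(np.hypot(*(np.indices(H.shape)-np.array([250/1.4286,426/1.4286])[:,None,None]))<35); print("dish",tolocal(ray(np.argwhere(pk)[:,::-1].astype(np.float32).mean(0),.055),y))
    s=observe(); print("tcp local",tolocal(s["tcp_pos"][None,:2]*1000,y),"tool yaw",np.degrees(2*np.arctan2(s["tool_rot"][1],s["tool_rot"][0])))
    for h,lo,hi in((.044,.040,.049),):
        m=(Z>lo)&(Z<hi)&~B; q=tolocal(P[m][:,:2]*1000,y); k=(abs(q[:,1])<60)&(q[:,0]>-150)&(q[:,0]<40); print("ribs y",np.percentile(q[k][:,1],[2,98]))
print("c",c)
E
python3 fit3.py
```

```text
notch px [267.56637168  19.84070796] [  3   3  10  12 113]
notch px [319.31623932  17.95726496] [  3   0  11  17 117]
notch px [262.29411765 110.14705882] [ 5  5  8  9 68]
notch px [328.375 108.125] [ 5  4  7  9 56]
[[448.5 210.5]
 [502.8 219.3]
 [453.  119.7]
 [528.4 131.7]]
yaw from x pairs 99.56548633626589 from y 99.12700726906053
blue front rect ((500.2196044921875, 65.85552978515625), (88.9979019165039, 96.89210510253906), 9.15084171295166)
blue z47: x [-109.50553014    5.42417424] y [-43.71776129  44.81538074]
flange top z67 x [-103.91599003  -98.37185384  -94.36023493]
flange depth x [-104.61627484    7.73531673    7.73531673] y [-25.6704173  27.5897795] zmax 0.4015517012158145
red x [52.35498682 76.10909586] y [84.19851009 92.61906348] 238
red depth y [86.57799925 88.42193777 92.93093065] z [0.05608461 0.07329616]
dish [[-50.43936211   0.35085782]]
tcp local [[-72.40893379  19.02879347]] tool yaw 97.43861627810077
ribs y [-49.17680788  50.52315085]
c [483.15805848 170.3090237 ]
```

Request:
{"name": "drive_tool", "arguments": {
  "plan": [
    [[0, 0, -0.18, 0, 0, 0, 0], [0, 0, 0, -35, 9.5, 0, 0], [0, 0, 0, -33, 9.5, 0, 0], [0, 0, 0, 0, 0, 60, 0], [0, 0, 0, 0, 0, 60, 0]]
  ]
}}

```text
time_s: 2.95
tcp_pos: [0.5182, -0.0323, 0.1181]
tool_rot: [0.647, 0.762, 0.001, 0.001]
contact_force: [0.9, -0.6, -0.5]
finger_gap: 0.0005
grip_force: 0.0
```

Request:
{"name": "drive_tool", "arguments": {
  "plan": [
    [[0, 0, 0, 0, 0, 0, 0], [0, 0, 0, 0, 0, 0, 0]]
  ]
}}

```text
time_s: 3.2
tcp_pos: [0.5183, -0.0314, 0.1203]
tool_rot: [0.647, 0.762, 0.0, 0.001]
contact_force: [0.9, -0.5, 0.6]
finger_gap: 0.0003
grip_force: 0.0
```

```bash
cat >> h.py <<'E'
def loc(p=None,c=(483.0,170.0),yaw=99.2):
    s=observe(); p=s["tcp_pos"]*1000 if p is None else p
    a=np.radians(yaw); d=np.asarray(p)[...,:2]-c
    return d@[np.cos(a),np.sin(a)]+65, d@[-np.sin(a),np.cos(a)]
E
python3 - <<'E'
from h import *
s=observe(); print(loc(),s["tcp_pos"],np.degrees(2*np.arctan2(s["tool_rot"][1],s["tool_rot"][0])),s["contact_force"])
m,im,d=grab("wrist"); cv2.imwrite("pics/w3.png",cv2.resize(im,(800,600),interpolation=cv2.INTER_CUBIC))
E
```

```text
(np.float64(-139.42332133483026), np.float64(-2.6935438646268537)) [ 0.51834234 -0.03136303  0.12025537] 99.35668403181337 [ 0.93640508 -0.51220304  0.55078838]
```

View pics/w3.png

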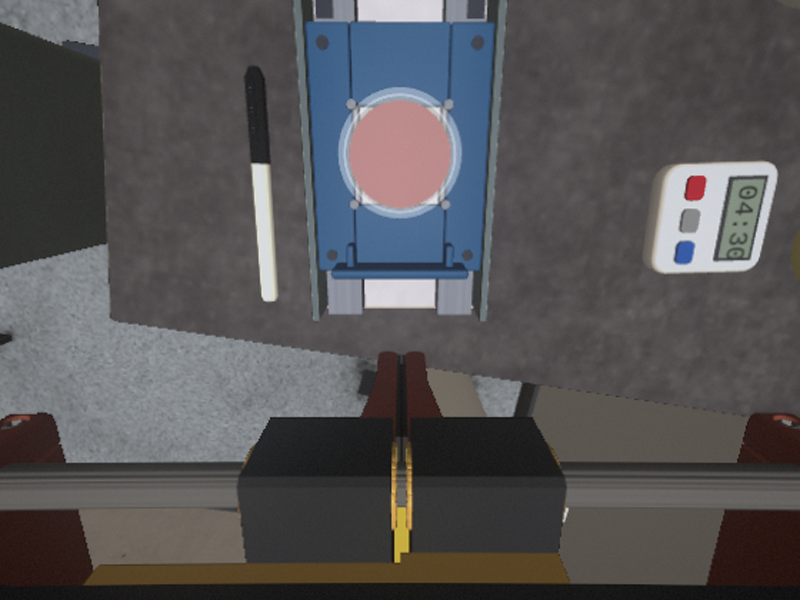

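The picture shows the counter centred on column 400 with the flange at rows 265–278. The space behind it is free, so I'll descend behind it.

Request:
{"name": "drive_tool", "arguments": {
  "plan": [
    [[0, 0, 0, 0, 0, 40, 0], [0, 0, 0, 0, 0, 35, 0], [0, 0, 0, 0, 0, 0, 0], [0, 0, 0, 0, 0, 0, 0]]
  ]
}}

```text
time_s: 3.75
tcp_pos: [0.5191, -0.0311, 0.046]
tool_rot: [0.647, 0.762, 0.001, 0.001]
contact_force: [-0.2, -0.0, -0.4]
finger_gap: 0.0001
grip_force: 0.0
```

```bash
cat > carr.py <<'E'
from h import *
def meas():
    s=observe(); m,im,d=grab("wrist"); P=cloud(m,d)
    hsv=cv2.cvtColor(im,cv2.COLOR_BGR2HSV); H,S,V=[hsv[...,i].astype(int) for i in range(3)]
    B=(H>95)&(H<125)&(S>120)&(d>0)&(P[...,2]>.02)&(P[...,2]<.1); B[270:]=0
    n,l,st,_=cv2.connectedComponentsWithStats(B.astype(np.uint8)); B=l==1+np.argmax(st[1:,4])
    p=P[B]; x,y=loc(p*1000); t=(p[:,2]>.055)
    print("tcp loc",np.round(loc(),1),"z",s["tcp_pos"][2].round(4),"F",s["contact_force"].round(1),"t",s["time_s"])
    print("frame x",np.percentile(x,[.5,99.5]).round(1),"y",np.percentile(y[~t],[1,99]).round(1),"frame z",np.median(p[~t][:,2]).round(4),"flange x",np.percentile(x[t],[1,50,99]).round(1) if t.any() else None,t.sum())
if __name__=="__main__": meas()
E
python3 carr.py
```

```text
tcp loc [-139.3   -3.5] z 0.046 F [-0.2 -0.  -0.4] t 3.75
frame x [-110.    -7.1] y [-44.5  43.5] frame z 0.0479 flange x [-110.5 -107.4  -95.5] 1577
```

Request:
{"name": "drive_tool", "arguments": {
  "plan": [
    [[0, 0, 0, 6, -3, 0, 0], [0, 0, 0, 3, 0, 0, 0], [0, 0, 0, 3, 0, 0, 0], [0, 0, 0, 3, 0, 0, 0], [0, 0, 0, 3, 0, 0, 0]]
  ]
}}

```text
time_s: 4.42
tcp_pos: [0.5116, -0.0137, 0.0437]
tool_rot: [0.647, 0.763, -0.0, 0.0]
contact_force: [0.8, -3.5, 0.6]
finger_gap: 0.0003
grip_force: 1.7
```

Request:
{"name": "drive_tool", "arguments": {
  "plan": [
    [[0, 0, 0, 3, 0, 0, 0], [0, 0, 0, 3, 0, 0, 0], [0, 0, 0, 3, 0, 0, 0], [0, 0, 0, 3, 0, 0, 0], [0, 0, 0, 3, 0, 0, 0]]
  ]
}}

```text
time_s: 5.05
tcp_pos: [0.509, 0.0013, 0.0437]
tool_rot: [0.647, 0.762, 0.0, 0.0]
contact_force: [-0.0, -3.5, 1.1]
finger_gap: 0.0003
grip_force: 1.8
```

```bash
python3 carr.py
```

```text
tcp loc [-105.3    1.4] z 0.0437 F [-0.  -3.5  1.1] t 5.05
frame x [-92.9  24.8] y [-44.3  43.6] frame z 0.0479 flange x [-93.7 -89.9 -78.7] 2034
```

Request:
{"name": "drive_tool", "arguments": {
  "plan": [
    [[0, 0, 0, 5, 0, 0, 0], [0, 0, 0, 5, 0, 0, 0], [0, 0, 0, 5, 0, 0, 0], [0, 0, 0, 5, 0, 0, 0], [0, 0, 0, 5, 0, 0, 0]]
  ]
}}

```text
time_s: 5.72
tcp_pos: [0.5048, 0.0261, 0.0437]
tool_rot: [0.647, 0.762, -0.0, -0.0]
contact_force: [1.2, -4.6, 1.4]
finger_gap: 0.0005
grip_force: 2.0
```

Request:
{"name": "drive_tool", "arguments": {
  "plan": [
    [[0, 0, 0, 5, 0, 0, 0], [0, 0, 0, 5, 0, 0, 0], [0, 0, 0, 5, 0, 0, 0], [0, 0, 0, 5, 0, 0, 0], [0, 0, 0, 5, 0, 0, 0]]
  ]
}}

```text
time_s: 6.35
tcp_pos: [0.5007, 0.0508, 0.0437]
tool_rot: [0.647, 0.762, -0.0, -0.0]
contact_force: [0.4, -4.7, 1.3]
finger_gap: 0.001
grip_force: 2.0
```

Request:
{"name": "drive_tool", "arguments": {
  "plan": [
    [[0, 0, 0, 5, 0, 0, 0], [0, 0, 0, 5, 0, 0, 0], [0, 0, 0, 5, 0, 0, 0], [0, 0, 0, 5, 0, 0, 0], [0, 0, 0, 4, 0, 0, 0]]
  ]
}}

```text
time_s: 6.98
tcp_pos: [0.4968, 0.0744, 0.0437]
tool_rot: [0.647, 0.762, -0.0, -0.0]
contact_force: [0.7, -3.2, 2.0]
finger_gap: 0.0004
grip_force: 2.0
```

```bash
python3 carr.py
```

```text
tcp loc [-31.1   1.7] z 0.0437 F [ 0.7 -3.2  2. ] t 6.975
frame x [-18.8  99.1] y [-44.   43.8] frame z 0.0479 flange x [-19.5 -15.8  -4.6] 1931
```

Request:
{"name": "drive_tool", "arguments": {
  "plan": [
    [[0, 0, 0, 4, 0, 0, 0], [0, 0, 0, 4, 0, 0, 0], [0, 0, 0, 4, 0, 0, 0], [0, 0, 0, 3, 0, 0, 0], [0, 0, 0, 3, 0, 0, 0]]
  ]
}}

```text
time_s: 7.65
tcp_pos: [0.4939, 0.0921, 0.0436]
tool_rot: [0.647, 0.762, -0.0, -0.0]
contact_force: [0.3, -4.3, 0.1]
finger_gap: 0.0004
grip_force: 1.7
```

Request:
{"name": "drive_tool", "arguments": {
  "plan": [
    [[0, 0, 0, 1, 0, 0, 0], [0, 0, 0, 1, 0, 0, 0], [0, 0, 0, 1, 0, 0, 0], [0, 0, 0, 1, 0, 0, 0]]
  ]
}}

```text
time_s: 8.15
tcp_pos: [0.4932, 0.0961, 0.0436]
tool_rot: [0.647, 0.762, 0.0, -0.0]
contact_force: [-0.2, 0.2, -0.3]
finger_gap: 0.0008
grip_force: 0.0
```

```bash
python3 carr.py
```

```text
tcp loc [-9.5  1.7] z 0.0436 F [-0.2  0.2 -0.3] t 8.15
frame x [  3.3 121.2] y [-43.9  43.9] frame z 0.0467 flange x [ 2.8  6.4 17.5] 1949
```

```bash
cat >> carr.py <<'E'
    m,im,d=grab("wrist"); P=cloud(m,d)
    hsv=cv2.cvtColor(im,cv2.COLOR_BGR2HSV); H,S,V=[hsv[...,i].astype(int) for i in range(3)]
    B=(H>95)&(H<125)&(S>120)&(d>0)&(P[...,2]>.03)&(P[...,2]<.053); B[230:]=0
    x,y=loc(P[B]*1000); k=abs(y)<46; A=np.c_[x-65,y,np.ones(len(x))][k]; zz=P[B][k][:,2]*1000
    for _ in range(3):
        c=np.linalg.lstsq(A,zz,rcond=None)[0]; r=abs(A@c-zz)<1.5; A,zz=A[r],zz[r]
    print("plane slope x,y, z at centre",c.round(4),len(zz),x.min(),x.max()); cv2.imwrite("pics/w4.png",cv2.resize(im[:300],(800,429)))
E
python3 carr.py
```

```text
File "carr.py", line 11
    m,im,d=grab("wrist"); P=cloud(m,d)
IndentationError: unexpected indent
```

```bash
sed -i 's/^if __name__=="__main__": meas()/meas()\nif 1:/' carr.py; python3 carr.py
```

```text
tcp loc [-9.6  1.6] z 0.0437 F [0.1 0.2 0.4] t 8.2
frame x [  5.7 123.4] y [-43.9  43.9] frame z 0.0419 flange x [5.1 7.7 9.5] 1172
plane slope x,y, z at centre [-4.00000e-04 -0.00000e+00  4.19285e+01] 24673 10.085432636813088 124.24467590487288
```

View pics/w4.png

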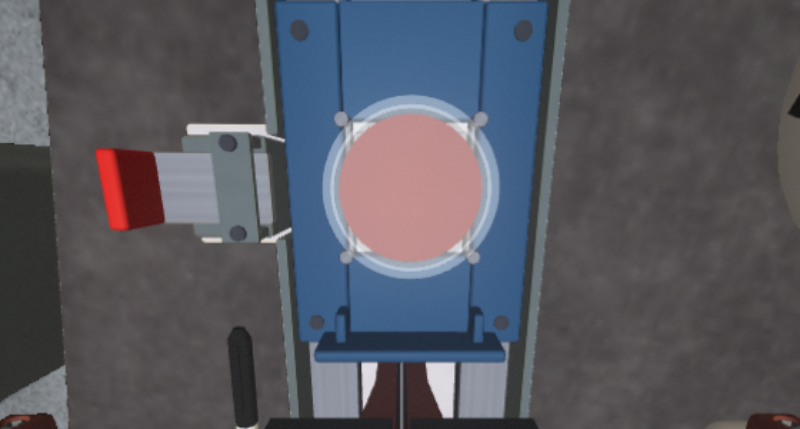

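The carrier dropped by 6.0 mm and sits level in the picture, with the dish between its pins and the red tab still out at (130,190). Now I'll retreat, rise and go round to the tab side.

Request:
{"name": "drive_tool", "arguments": {
  "plan": [
    [[0, 0, 0, -15, 0, 0, 0], [0, 0, 0, 0, 0, -40, 0], [0, 0, 0, 0, 0, -45, 0], [0, 0, 0, 30, -41, 0, 0], [0, 0, 0, 30, -41, 0, 0]]
  ]
}}

```text
time_s: 8.93
tcp_pos: [0.4049, 0.1265, 0.1293]
tool_rot: [0.648, 0.762, 0.001, 0.001]
contact_force: [1.2, -0.2, 0.7]
finger_gap: 0.0002
grip_force: 0.0
```

Request:
{"name": "drive_tool", "arguments": {
  "plan": [
    [[0, 0, 0, 30, -41, 0, 0], [0, 0, 0, 0, 0, 0, 0], [0, 0, 0, 0, 0, 0, 0]]
  ]
}}

```text
time_s: 9.3
tcp_pos: [0.3609, 0.1497, 0.1291]
tool_rot: [0.647, 0.763, 0.001, 0.0]
contact_force: [0.6, 0.1, -0.0]
finger_gap: 0.0008
grip_force: 0.0
```

Run:
```python
from h import *
s=observe(); print(loc(),s["tcp_pos"],np.degrees(2*np.arctan2(s["tool_rot"][1],s["tool_rot"][0])),s["contact_force"])
for n in("wrist","top"):
    m,im,d=grab(n); P=cloud(m,d); hsv=cv2.cvtColor(im,cv2.COLOR_BGR2HSV); H,S=hsv[...,0].astype(int),hsv[...,1]
    x,y=loc(P*1000); r=((H<6)|(H>174))&(S>150)&(abs(x-65)<40)&(abs(y-90)<25)&(P[...,2]>.035)
    if r.sum(): print(n,r.sum(),"x",np.percentile(x[r],[2,50,98]),"y",np.percentile(y[r],[2,50,98]),"z",np.percentile(P[r][:,2],[2,98]))
    b=(H>95)&(H<125)&(S>120)&(P[...,2]>.035)&(P[...,2]<.05)&(abs(x-65)<70)&(abs(y)<50); 
    if b.sum(): print(n,"blue x",np.percentile(x[b],[1,99]),"z",np.median(P[b][:,2]))
    cv2.imwrite(f"pics/{n}5.png",im)
```

```text
(np.float64(64.52729341451665), np.float64(123.78731998794498)) [0.36088062 0.14974211 0.12905286] 99.37484614000202 [ 0.57166625  0.08240039 -0.00194751]
wrist 301 x [54.68183372 67.71391651 76.98115564] y [87.43104562 90.68189617 93.06622768] z [0.05259141 0.07329083]
wrist blue x [  9.29637582 122.88703854] z 0.04195184493960058
top 7 x [68.83991955 71.10309035 75.5000826 ] y [86.81828154 88.82269686 89.72917525] z [0.06910718 0.07544059]
top blue x [  8.3157898  120.77421654] z 0.04182988616784522
```

Request:
{"name": "drive_tool", "arguments": {
  "plan": [
    [[0, 0, 0, 0, 0, 40, 0], [0, 0, 0, 0, 0, 34, 0], [0, 0, 0, 0, 4, 0, 0], [0, 0, 0, 0, 3, 0, 0], [0, 0, 0, 0, 3, 0, 0]]
  ]
}}

```text
time_s: 10.02
tcp_pos: [0.3711, 0.1517, 0.0558]
tool_rot: [0.647, 0.762, 0.001, 0.001]
contact_force: [0.4, -0.7, 0.2]
finger_gap: 0.001
grip_force: 0.0
```

Request:
{"name": "drive_tool", "arguments": {
  "plan": [
    [[0, 0, 0, 0, 2, 0, 0], [0, 0, 0, 0, 2, 0, 0], [0, 0, 0, 0, 2, 0, 0], [0, 0, 0, 0, 2, 0, 0], [0, 0, 0, 0, 2, 0, 0]]
  ]
}}

```text
time_s: 10.65
tcp_pos: [0.3796, 0.1531, 0.0547]
tool_rot: [0.647, 0.762, -0.0, -0.0]
contact_force: [-0.4, -0.2, -0.8]
finger_gap: 0.0003
grip_force: 0.0
```

Request:
{"name": "drive_tool", "arguments": {
  "plan": [
    [[0, 0, 0, 0, 2, 0, 0], [0, 0, 0, 0, 2, 0, 0], [0, 0, 0, 0, 2, 0, 0], [0, 0, 0, 0, 2, 0, 0], [0, 0, 0, 0, 2, 0, 0]]
  ]
}}

```text
time_s: 11.28
tcp_pos: [0.3892, 0.1546, 0.0546]
tool_rot: [0.647, 0.762, -0.0, -0.0]
contact_force: [-0.8, 0.6, 1.0]
finger_gap: 0.0005
grip_force: 0.8
```

Request:
{"name": "drive_tool", "arguments": {
  "plan": [
    [[0, 0, 0, 0, 2, 0, 0], [0, 0, 0, 0, 2, 0, 0]]
  ]
}}

```text
time_s: 11.52
tcp_pos: [0.3934, 0.1553, 0.0546]
tool_rot: [0.647, 0.762, -0.0, -0.0]
contact_force: [-1.5, 0.1, -0.0]
finger_gap: 0.0005
grip_force: 0.8
```

```bash
cat > tab.py <<'E'
from h import *
s=observe(); print(np.round(loc(),1),s["contact_force"].round(1),s["time_s"])
m,im,d=grab("wrist"); P=cloud(m,d); hsv=cv2.cvtColor(im,cv2.COLOR_BGR2HSV); H,S=hsv[...,0].astype(int),hsv[...,1]
x,y=loc(P*1000); r=((H<6)|(H>174))&(S>150)&(abs(x-65)<30)&(abs(y-85)<25)&(P[...,2]>.035); r[290:]=0
print(r.sum(),"x",np.percentile(x[r],[2,98]).round(1),"y",np.percentile(y[r],[2,50,98]).round(1),"z",np.percentile(P[r][:,2],[2,98]).round(3))
b=(H>95)&(H<125)&(S>120)&(P[...,2]>.035)&(P[...,2]<.05)&(abs(x-65)<70)&(abs(y)<50); print("blue z",np.median(P[b][:,2]),"y",np.percentile(y[b],[1,99]).round(1),"x",np.percentile(x[b],[1,99]).round(1))
cv2.imwrite("pics/tab%d.png"%(s["time_s"]*100),cv2.resize(im,(800,600)))
E
python3 tab.py
```

```text
[64.8 90.8] [-1.5  0.1 -0. ] 11.525
337 x [61.2 77.1] y [77.4 79.7 82.5] z [0.051 0.073]
blue z 0.041930599379089606 y [-43.9  44.1] x [ 15.8 123.4]
```

Request:
{"name": "drive_tool", "arguments": {
  "plan": [
    [[0, 0, 0, 0, 1, 0, 0], [0, 0, 0, 0, 1, 0, 0], [0, 0, 0, 0, 1, 0, 0], [0, 0, 0, 0, 1, 0, 0]]
  ]
}}

```text
time_s: 12.08
tcp_pos: [0.3973, 0.156, 0.0547]
tool_rot: [0.647, 0.762, -0.0, -0.0]
contact_force: [-1.5, -0.2, -0.1]
finger_gap: 0.0008
grip_force: 0.8
```

Request:
{"name": "drive_tool", "arguments": {
  "plan": [
    [[0, 0, 0, 0, 1, 0, 0], [0, 0, 0, 0, 0.5, 0, 0]]
  ]
}}

```text
time_s: 12.32
tcp_pos: [0.3985, 0.1562, 0.0546]
tool_rot: [0.647, 0.762, -0.0, -0.0]
contact_force: [-3.8, -1.7, 0.4]
finger_gap: 0.0006
grip_force: 1.5
```

Request:
{"name": "drive_tool", "arguments": {
  "plan": [
    [[0, 0, 0, 0, 0.5, 0, 0], [0, 0, 0, 0, 0.5, 0, 0], [0, 0, 0, 0, 0, 0, 0]]
  ]
}}

```text
time_s: 12.7
tcp_pos: [0.3986, 0.1561, 0.0546]
tool_rot: [0.647, 0.762, -0.001, -0.001]
contact_force: [-6.0, -1.2, 4.0]
finger_gap: 0.0007
grip_force: 3.0
```

```bash
python3 tab.py
```

```text
[64.8 85.6] [-6.  -1.2  4. ] 12.7
313 x [61.1 77.1] y [72.  74.3 77.1] z [0.054 0.079]
blue z 0.04193645455864234 y [-43.8  44.1] x [ 16.  123.4]
```

The end stop is reached: the tab face is at y≈77–78 mm, the TCP has stalled and the force is rising. I'll retreat and check.

Request:
{"name": "drive_tool", "arguments": {
  "plan": [
    [[0, 0, 0, 0, -10, 0, 0], [0, 0, 0, 0, -22, 0, 0], [0, 0, 0, 0, 0, -50, 0], [0, 0, 0, 0, 0, -50, 0], [0, 0, 0, 0, 0, 0, 0]]
  ]
}}

```text
time_s: 13.38
tcp_pos: [0.3709, 0.1523, 0.1579]
tool_rot: [0.647, 0.762, 0.004, 0.002]
contact_force: [-0.4, -0.5, -0.1]
finger_gap: 0.0008
grip_force: 0.0
```

Request:
{"name": "drive_tool", "arguments": {
  "plan": [
    [[0, 0, 0, 0, 0, 0, 0], [0, 0, 0, 0, 0, 0, 0]]
  ]
}}

```text
time_s: 13.62
tcp_pos: [0.3673, 0.1509, 0.1535]
tool_rot: [0.647, 0.762, -0.001, -0.001]
contact_force: [0.6, 0.3, 0.8]
finger_gap: 0.0004
grip_force: 0.0
```

```bash
python3 tab.py; ls pics | grep tab
```

```text
[ 64.6 117.2] [0.6 0.3 0.8] 13.625
207 x [54.7 76.9] y [72.1 74.9 77.6] z [0.052 0.073]
blue z 0.041962401562227525 y [-43.6  44. ] x [  9.5 123.4]
tab1152.png
tab1270.png
tab1362.png
```

View pics/tab1362.png

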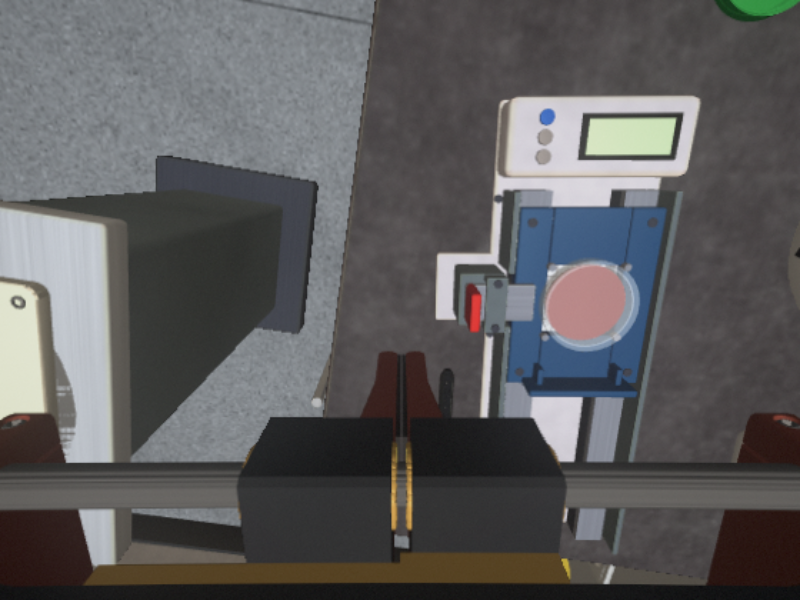

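The steel tongue covers the carrier's edge at (518,302), the tab is against its housing at (475,308), the dish is in place at (590,303), and the hand is clear. I'm handing in.

```bash
python3 -c "
from plant import manip; print(manip.finish_job())"
```

```text
the job is handed in; nothing more can be done
None
```

The carrier is seated level in its notches, the locking bolt is pushed to its end stop over the carrier's edge, the dish is still between its pins, and the hand is clear; I handed the job in at about 14 s of the 45 s allowed, and no verdict came back.

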